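Refit the gas hob's trim plate and D-bore knob, and hold the knob pressed in

ROBOT

A 6-joint arm with a two-finger parallel gripper is mounted at the origin on the work surface. World frame = base frame: x ahead of the robot, y to its left, z up, the work surface at z = 0. Lengths are in m, angles in rad, forces in N, time in s.
With the tool pointing down it reaches from about 0.3 to 0.85 m from the base axis. Payload 4.2 kg.
Tool frame: the origin (TCP) lies midway between the tips of the shut fingers; the grasp point (between the pads) lies 19 mm behind it; z points along the fingers, y is the line along which they close (so a half turn about z gives the same grasp; the last joint's range is limited). The gripper opens to 91 mm and grips with 3 to 60 N. Pads are 32 mm wide; open, the fingers measure 118 mm over their backs; the gripper's body (76 mm by 178 mm) begins 60 mm behind the grasp point.
Start: joints at [1.327, 0.32, 1.565, -0, 1.257, -0.02], TCP at [0.128, 0.561, 0.187] pointing down, gripper open.
Joint ranges: [-3.11, 3.11], [-0.84, 2.01], [0.21, 2.61], [-1.34, 4.49], [0.05, 2.63], [-2.56, 2.56]. Speed limits (rad/s): [2.57, 2.57, 3.14, 3.14, 3.14, 3.14].

INTERFACE

Orientations are given as a unit quaternion [w, x, y, z].
In Python, from station import monitor, vision, arm gives the robot as it stands.
- The arm moves only by the shell command python3 -m handwheel 'ROWS' [FORCE]. ROWS is JSON, a list of rows, each a list of 3 entries, a list of its own where there are three numbers: the turn, a rotation vector about the tool's x, y, z in rad, then the shift along the tool's x, y, z in m, then the finger opening in m, from 0 to 0.0912. In form: [[[ax, ay, az], [x, y, z], grip], ...]. A call has 1 to 5 rows; each row shifts and turns the commanded pose from where the row before left it, along the tool's axes as they then stand; what a row does not reach is not made up. A row lasts 1/10 s, in which the tool goes at most 50 mm and 8.59 degrees, less where a joint would pass 70% of its speed; a pose out of reach is approached as far as the arm can. A call is refused whole if a number of a shift passes 0.05 or a number of a turn 0.15, either way. A call with a gripper value outside its range is refused whole. The fingers move at their own pace and stop on an object; FORCE is the grip in N (left out, the last holds). Time passes only in rows, so rows that do not move let the fingers close. It gives the time, the measured TCP pose, the force, the opening and the grip force at its end, in the units of the state.
- monitor.sense(): the state, without advancing time (a new reading comes with each control period).
- vision.read_camera(name): name is "scene" or "top" or "wrist"; returns the picture (480x640x3 uint8, blue, green, red); there is no depth.
- vision.camera_model(name): a dict with "intrinsics" (3x3 intrinsics, pixels), "R" (3x3) and "t" (3): a world point X has camera coordinates R X + t. Camera axes: x right, y down, z forward; pixel columns grow to the right and rows downward; lengths in m; the calibration is good to about 2 mm. The wrist camera is an equidistant fisheye: a pixel r from the principal point sees the ray r / f radians off the axis. A picture is of the moment at which its call begins: read the wrist's pose just before it. camera_model takes no time and is no camera call; for the wrist camera it gives the pose at the moment of the call.
- arm.finish_job(): hands the job in; it is judged then, once.
The state is a dict: "clock": time; "joints": joint angles; "qd": joint speeds; "joint_efforts": joint torques, N m; "tcp_pos": TCP position; "ee_rot": TCP orientation; "ft_force": force on the tool from outside, world axes, zero at the start; "wrist_torque": the same for the moment, N m; "width": opening from 0.0 (shut) to 1.0 (fully open); "gripper_force": force on a finger pad.
Only numpy, scipy, OpenCV 4.12 (cv2) and the standard library are available. Lean on these libraries where they do the work, as an engineer would, in place of code of your own. Each camera call takes 0.05 s, during which the arm holds its last target. There are 200 camera calls.

TASK

Put the control of the single-burner gas hob back together after cleaning: take the metal trim plate from the grey silicone mat, seat it flat and square in its recess round the valve spindle and let go of it; then take the black knob, turn it so that the flat in its bore matches the flat of the D-shaped spindle, and push it fully home. Finish while still holding the knob and keeping it pressed right in against the valve's spring. Leave the dipping dish, the steel jug and the bamboo steamer where they stand.

Things in the scene. Friction and masses are not known exactly. Their poses are not given: they have to be found in the camera images.
- hob: Tabletop gas hob, fixed, 370 mm deep, 290 wide, deck 75 mm above the shelf; left or right of the mat. Origin on the shelf straight below the valve spindle; x points from its front edge (55 mm away) back to the burner, z up. Grey control panel in front, flat but for the dark-floored recess; behind it black glass with a cast pan support that starts 85 mm behind the spindle and stands 40 mm above the deck.
- recess (a point): Centre of the floor of the recess in the control panel, 70 mm above the shelf, on the spindle's axis; axes as the hob's. The recess is 57 mm along hob x, 79 mm along hob y, its floor 5 mm below the deck. The spindle rises from its middle.
- spindle_tip (a point): Centre of the top end of the upright brass valve spindle: 33 mm above the deck (38 above the recess floor) when not pressed. 10 mm round with one flat, 2.5 mm from the axis, on its hob +x side (facing the burner); axes as the hob's. The last 3 mm taper in by 1.8 mm all round. It cannot be turned while off; pressed straight down, it springs back.
- spindle (a joint): How far the spindle is pressed in, m: 0 = out, 0.005 = fully pressed, at its stop. The spring gives about 4 N at the start and 10 N at the stop.
- steamer_mat: Round grey silicone mat, 240 mm across, 3 mm thick, fixed on the shelf; origin at the centre of its underside. The trim plate and the knob lie on it.
- trim_plate: Bright steel plate lying right way up: 54 mm along its x, 76 along its y, 6 thick, lower edges bevelled 1.5 mm, about 90 g; origin at the centre of its underside, z up. A 16 x 16 mm hole through its middle clears the spindle. The same after a half turn. Seated, its top stands 1 mm proud of the deck.
- collar (a point): Centre of the square spill collar on the trim plate, by which it is gripped: 26 x 26 mm outside, sides along the plate's x and y, 10 mm high, from 6 to 16 mm above the plate's origin; this point is 11 mm above it. Axes as the plate's.
- knob: Black knob standing on its underside, 34 mm high, about 50 g: round body 40 mm across and 18 high, grip bar on top. Origin at the centre of the underside, z up. The D bore opens below: 11.5 mm round, 15 deep, its flat 3.25 mm from the axis on the +x side. Home, the bore's end sits on the spindle tip: underside 18 mm above the deck, 13 mm when fully pressed (2 mm clear of the collar).
- knob_bar (a point): Centre of the knob's grip bar, 26 mm above the knob's origin; axes as the knob's. Bar: 38 mm long along x, 11 mm wide along y, 16 mm high, standing on the round body. A white line marks its +x end, the side of the flat in the bore: on the spindle it points to the burner. The knob slides on with play.
- dipping_dish: White ceramic bowl, 84 mm across, 28 mm high; origin at the centre of its underside. Leave alone.
- steel_jug: Steel jug with a lever lid, 76 mm across, 130 mm high, handle on its -y side reaching 67 mm from its axis; origin at the centre of its underside. Leave alone.
- bamboo_steamer: Round lidded bamboo steamer, 171 mm across, 100 mm high; origin at the centre of its underside. Leave alone.
Things that resemble listed ones, but are neither listed nor needed, are in the scene too. Of the things like the trim_plate, leave any that is green; of the rest the smaller one is meant. Of the things that look like the knob, take the one that is nearest to the robot's base at the start.

How it is judged:
On the way, in this order (a step that is already met when the one before it is completed fails the run):
1. the trim plate lies flat and square in the recess, let go (z of trim_plate in the frame of recess below 0.0015 m and horizontal distance between trim_plate and recess below 0.003 m and angle between the x axis of trim_plate and the x axis of hob, either way round below 0.07 rad and angle between trim_plate's own z axis and vertical below 0.03 rad and contact force between the fingers and trim_plate below 0.1 N and linear speed of trim_plate below 0.02 m/s), for 0.2 s.
2. the knob is on the spindle, flat to flat, fully home (z of knob in the frame of spindle_tip below -0.0135 m and horizontal distance between knob and spindle_tip below 0.0025 m and angle between the z axis of knob and the z axis of hob, either way round below 0.08 rad and angle between the x axis of knob and the x axis of hob, either way round below 0.3 rad), for 0.1 s.
At the end, for the whole second after the job is handed in: Plate let go in the recess: within 1.5 mm of its floor, 3 mm of centre, 4 deg square, 1.7 deg level. Knob home on the spindle (13.5 of 15 mm, upright within 4.6 deg), held and pressed by the gripper, spindle at least 4 of 5 mm in, plate and hob not pushed instead (all of step 1 and all of step 2 and value of joint spindle above 0.004 m and contact force between the fingers and knob above 2 N and contact force between knob and spindle above 5 N and contact force between knob and trim_plate below 1 N and contact force between the arm and hob below 1 N); the arm keeps its last pose, push and grip.
It fails at once if the dipping dish is pushed more than 20 mm or knocked over (distance of dipping_dish from where it was at the start of the episode above 0.02 m or angle between dipping_dish's own z axis and vertical above 0.3 rad).
It fails at once if the steel jug is pushed more than 20 mm or knocked over (distance of steel_jug from where it was at the start of the episode above 0.02 m or angle between steel_jug's own z axis and vertical above 0.3 rad).
It fails at once if the bamboo steamer is pushed more than 20 mm or knocked over (distance of bamboo_steamer from where it was at the start of the episode above 0.02 m or angle between bamboo_steamer's own z axis and vertical above 0.3 rad).
It also fails if it takes over 67 s, if anything falls off the work surface, if the arm or the gripper's body presses on something with over 40 N, if the wrist force passes 120 N, or if a joint passes its speed limit or range.

## Working session

There is one attempt and no reset: what is moved stays moved. The work goes in short steps, Python scripts to look and compute and a shell command to move; the robot and the scene stay as the last step left them, time stands still between calls to the robot, and variables do not carry over. Pictures are saved under pics/ and viewed, at most 10 in all, crops included, and the job is handed in when it is done.

```bash
ls; mkdir -p pics; cat > h.py <<'E'
import numpy as np, cv2
from station import monitor, vision, arm
def ray(m,u,v,fish=False):
    K=np.array(m["intrinsics"]);R=np.array(m["R"]);t=np.array(m["t"])
    u=np.atleast_1d(u).astype(float);v=np.atleast_1d(v).astype(float)
    x=(u-K[0,2])/K[0,0];y=(v-K[1,2])/K[1,1]
    if fish:
        r=np.hypot(x,y)+1e-12
        d=np.stack([np.sin(r)*x/r,np.sin(r)*y/r,np.cos(r)],1)
    else: d=np.stack([x,y,np.ones_like(x)],1)
    return -R.T@t, d@R
def onplane(m,u,v,z,fish=False):
    c,d=ray(m,u,v,fish)
    return c+d*((z-c[2])/d[:,2])[:,None]
E
python3 - <<'E'
from h import *
for n in("top","scene","wrist"):
    m=vision.camera_model(n); im=vision.read_camera(n); cv2.imwrite(f"pics/{n}0.png",im)
    R=np.array(m["R"]);print(n,np.round(m["intrinsics"],1).tolist(),(-R.T@np.array(m["t"])).round(3),R.round(2).tolist())
s=monitor.sense();print(s)
E
```

```text
pics
top [[464.6, 0.0, 312.2], [0.0, 464.6, 246.7], [0.0, 0.0, 1.0]] [0.309 0.052 1.095] [[0.03, -1.0, 0.01], [-0.98, -0.03, -0.17], [0.17, -0.01, -0.99]]
scene [[482.8, 0.0, 325.1], [0.0, 482.8, 230.1], [0.0, 0.0, 1.0]] [0.738 0.623 1.018] [[-0.92, 0.39, 0.01], [0.32, 0.76, -0.56], [-0.22, -0.51, -0.83]]
wrist [[371.6, 0.0, 318.6], [0.0, 371.6, 238.3], [0.0, 0.0, 1.0]] [0.046 0.579 0.383] [[0.22, 0.97, -0.0], [0.93, -0.21, 0.3], [0.29, -0.07, -0.95]]
{'clock': 0.15, 'joints': array([ 1.32701849e+00,  3.20124253e-01,  1.56539152e+00, -2.63141425e-06,
        1.25737656e+00, -1.99902169e-02]), 'qd': array([ 0.00073887, -0.0019389 , -0.00425265, -0.00016643,  0.00054792,
       -0.00046938]), 'joint_efforts': array([-4.89784888e-04, -4.12774122e+01, -2.32155812e+01,  7.26986909e-02,
        4.33709845e-02, -9.75084095e-05]), 'tcp_pos': array([0.12750272, 0.56026714, 0.18672821]), 'ee_rot': array([-8.42146381e-05,  1.11660038e-01,  9.93746252e-01, -6.44360029e-04]), 'ft_force': array([-0.11436744, -0.16481331, -0.00827607]), 'wrist_torque': array([ 0.0092217 ,  0.04747218, -0.01835354]), 'gripper_force': 0.0, 'width': 1.0016570983069253}
```

View pics/top0.png

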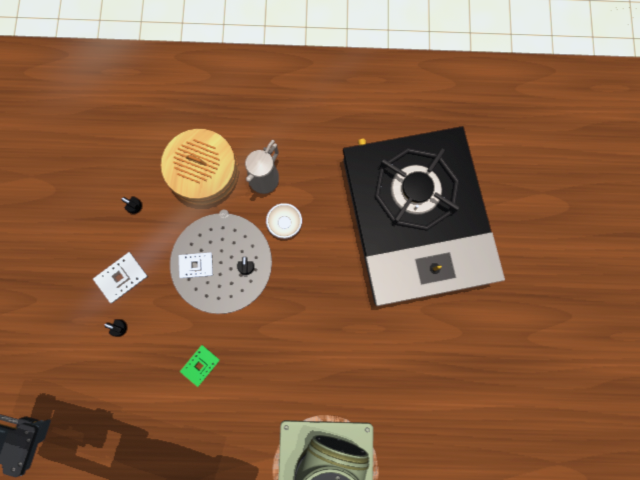

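View pics/scene0.png

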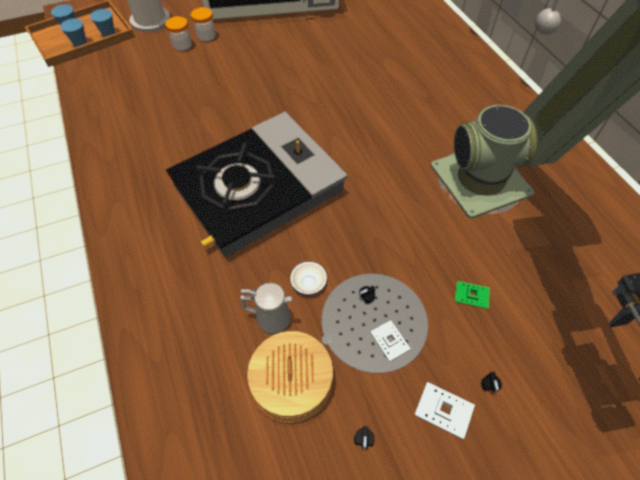

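The top view shows the mat at about (221,262). The plate is on it at (195,265), and so is the knob at (246,266), which is nearer the base than the other two knobs at (117,327) and (132,205). The hob recess is at (436,268). The scene view agrees. Next I measure these coarsely.

```bash
python3 - <<'E'
from h import *
m=vision.camera_model("top"); im=cv2.imread("pics/top0.png")
hsv=cv2.cvtColor(im,cv2.COLOR_BGR2HSV)
def blob(mask,x0,y0,x1,y1):
    k=np.zeros(mask.shape,np.uint8);k[y0:y1,x0:x1]=mask[y0:y1,x0:x1]*255
    c=max(cv2.findContours(k,cv2.RETR_EXTERNAL,cv2.CHAIN_APPROX_NONE)[0],key=cv2.contourArea);return c[:,0]
def rect(c,z,n):
    p=onplane(m,c[:,0],c[:,1],z)[:,:2]
    r=cv2.minAreaRect((p*1000).astype(np.float32));print(n,np.round(r[0],1),np.round(r[1],1),round(r[2],1))
S,V=hsv[...,1],hsv[...,2]
rect(blob((V>200)&(S<40),170,240,216,290),.009,"plate")
rect(blob((V<50),232,250,262,280),.02,"knob")
rect(blob((S<60)&(V>100),362,225,510,310),.075,"panel")
rect(blob((V<130)&(S<90),408,248,462,288),.073,"recess")
b=blob((S>110)&(V>60),425,255,448,280);print("brass",b.min(0),b.max(0))
for uv,z,n in(((436,268),.108,"spindle"),((284,222),.028,"dish"),((221,262),.003,"mat"),((260,162),.13,"jug"),((198,160),.1,"steamer")): print(n,onplane(m,*uv,z)[0].round(3))
a=cv2.resize(im[240:300,165:275],None,fx=7,fy=7,interpolation=cv2.INTER_CUBIC)
b=cv2.resize(im[240:300,390:480],None,fx=7,fy=7,interpolation=cv2.INTER_CUBIC)
o=np.zeros((600,800,3),np.uint8);o[:300,:770]=cv2.resize(a,(770,300) if 0 else (550,300)) if 0 else cv2.resize(im[240:300,165:275],(770,300)) if 0 else np.pad(cv2.resize(im[240:300,165:275],(550,300)),((0,0),(0,220),(0,0)))
o[300:,:450]=cv2.resize(im[240:300,390:480],(450,300));cv2.imwrite("pics/crop1.png",o)
E
```

```text
plate [446.9 318.4] [54.9 76.7] 6.2
knob [441.3 195.9] [28.1 30.1] 1.8
panel [ 447.2 -228.1] [112.2 291.5] 12.8
recess [ 447.8 -229.4] [57.5 78.4] 13.1
brass [433 265] [441 270]
spindle [ 0.443 -0.222  0.108]
dish [0.552 0.113 0.028]
mat [0.456 0.259 0.003]
jug [0.66  0.164 0.13 ]
steamer [0.671 0.307 0.1  ]
```

View pics/crop1.png

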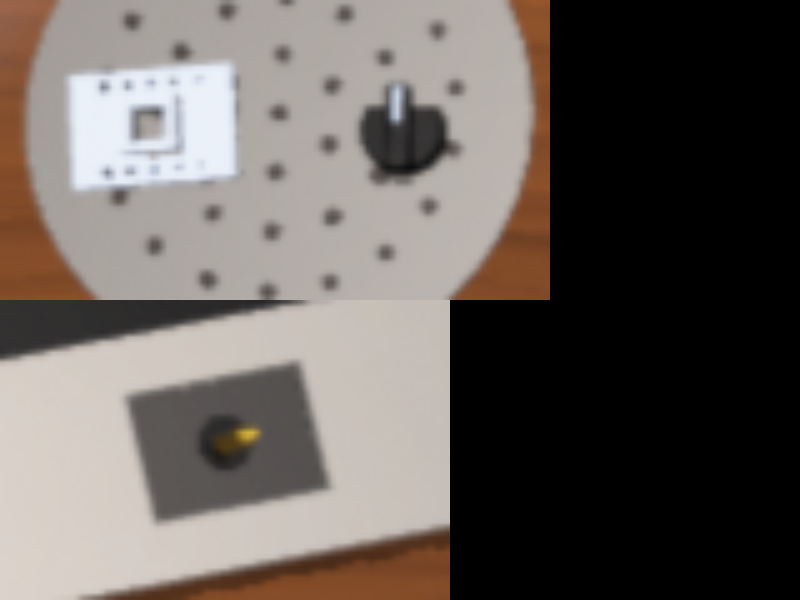

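The crop shows the plate, with yaw about +6° and centre about (0.447, 0.318). The knob's white line points away from the robot. The recess is at about (0.447, -0.229) with yaw about +13°, and its sizes match the spec. Next I move over the plate for a wrist look.

```bash
cat >> h.py <<'E'
from scipy.spatial.transform import Rotation as Ro
def pose():
    s=monitor.sense();q=np.array(s["ee_rot"]);return np.array(s["tcp_pos"]),Ro.from_quat(q[[1,2,3,0]]).as_matrix(),s
def delta(p,yaw):   # yaw: desired angle of tool y minus 90deg, deg (tool x = -ex)
    t,R,s=pose();c,sn=np.cos(np.radians(yaw)),np.sin(np.radians(yaw))
    G=np.array([[-c,-sn,0],[-sn,c,0],[0,0,-1]]).T
    print("tcp",t.round(4),"turn",Ro.from_matrix(R.T@G).as_rotvec().round(4),"shift",(R.T@(np.array(p)-t)).round(4),"shift after turn",(G.T@(np.array(p)-t)).round(4),"F",np.round(s["ft_force"],1),"w",round(s["width"]*.0912,4),"gf",s["gripper_force"],"t",s["clock"],"j",np.round(s["joints"],2))
E
sed -i 's/G=np.array(\[\[-c,-sn,0\],\[-sn,c,0\],\[0,0,-1\]\]).T/G=np.array([[-c,-sn,0],[-sn,c,0],[0,0,-1]]).T/' h.py
R='[[0,0,0],[-0.0365,-0.0165,0.0087],0.0912]'
python3 -m handwheel '[[[0,0,0],[-0.0365,-0.0165,0.0087],0.0912],[[0,0,0],[-0.0365,-0.0165,0.0087],0.0912],[[0,0,0],[-0.0365,-0.0165,0.0087],0.0912],[[0,0,0],[-0.0365,-0.0165,0.0087],0.0912],[[0,0,0],[-0.0365,-0.0165,0.0087],0.0912]]'
python3 -m handwheel '[[[0,0,0],[-0.0365,-0.0165,0.0087],0.0912],[[0,0,0],[-0.0365,-0.0165,0.0087],0.0912],[[0,0,0],[-0.0365,-0.0165,0.0087],0.0912],[[0,0,0],[-0.0365,-0.0165,0.0087],0.0912],[[0,0,0],[-0.0365,-0.0165,0.0087],0.0912]]'
python3 -m handwheel '[[[0,0,-0.11],[0,0,0],0.0912],[[0,0,-0.11],[0,0,0],0.0912],[[0,0,-0.11],[0,0,0],0.0912],[[0,0,0],[0,0,0],0.0912]]'
python3 - <<'E'
from h import *
delta([.447,.318,.1],6.2)
im=vision.read_camera("wrist");cv2.imwrite("pics/w1.png",im)
E
```

```text
clock: 0.65
tcp_pos: [0.2882, 0.4385, 0.1434]
ee_rot: [-0.0, 0.112, 0.994, -0.0]
ft_force: [-0.6, 0.7, 0.8]
width: 1.001
gripper_force: 0.0
clock: 1.15
tcp_pos: [0.4479, 0.3175, 0.0998]
ee_rot: [-0.0, 0.112, 0.994, -0.0]
ft_force: [0.4, 0.8, 1.3]
width: 1.003
gripper_force: 0.0
clock: 1.55
tcp_pos: [0.4468, 0.3185, 0.1]
ee_rot: [-0.0, -0.053, 0.999, -0.0]
ft_force: [-0.4, -0.9, -0.9]
width: 0.999
gripper_force: 0.0
tcp [0.4468 0.3185 0.1   ] turn [-0.0003 -0.0006 -0.0026] shift [-0.0001 -0.0005  0.    ] shift after turn [-0.0001 -0.0005  0.    ] F [-0.4 -0.9 -0.9] w 0.0911 gf 0.0 t 1.55 j [ 0.6   0.35  1.76  0.    1.04 -1.08]
```

View pics/w1.png

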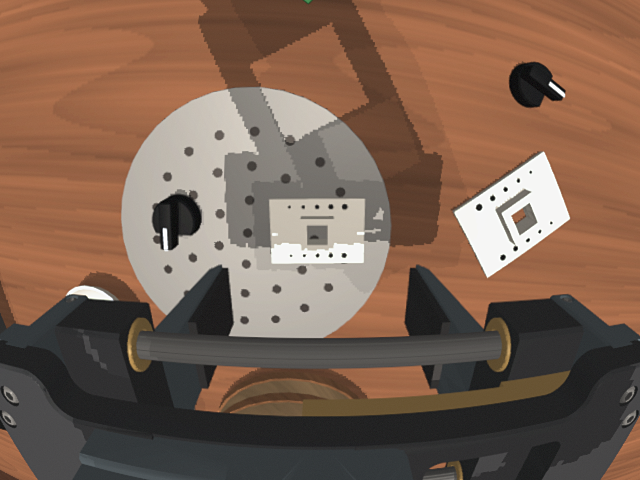

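The wrist view shows the plate at px (270–364, 198–264), partly shadowed by the gripper, with its hole at (317,235). The knob is at (177,215) with its white line pointing down the picture. I'll measure both.

```bash
cat >> h.py <<'E'
def edge(g,a,b,lo,hi,n=8):
    """line edge: scan across segment a->b, strongest gradient along the normal; returns points"""
    a=np.array(a,float);b=np.array(b,float);d=(b-a)/np.linalg.norm(b-a);nn=np.array([-d[1],d[0]])
    s=np.linspace(lo,hi,30);off=np.arange(-n,n+.01,.25)
    P=a+(b-a)*s[:,None];Q=P[:,None]+off[None,:,None]*nn
    v=cv2.remap(g,Q[...,0].astype(np.float32),Q[...,1].astype(np.float32),cv2.INTER_LINEAR)
    v=cv2.GaussianBlur(v,(9,1),0);gr=np.abs(np.gradient(v,axis=1));w=gr.argmax(1)
    o=off[w];k=abs(o-np.median(o))<1.5
    return Q[np.arange(30),w][k]
def quad(m,g,cs,z,fish,n=8):
    """corner pixels in order -> world lines -> centre, side lengths, angle"""
    L=[]
    for i in range(4):
        p=edge(g,cs[i],cs[(i+1)%4],.1,.9,n);w=onplane(m,p[:,0],p[:,1],z,fish)[:,:2].astype(np.float32)
        L.append(cv2.fitLine(w,cv2.DIST_HUBER,0,.001,.001).ravel())
    C=[]
    for i in range(4):
        v,u=L[i-1],L[i]
        t=np.linalg.solve(np.array([[v[0],-u[0]],[v[1],-u[1]]]),np.array([u[2]-v[2],u[3]-v[3]]));C.append(v[2:]+t[0]*v[:2])
    C=np.array(C);print("corners",C.round(4).tolist());print("centre",C.mean(0).round(4),"sides",[round(float(np.linalg.norm(C[(i+1)%4]-C[i])),4) for i in range(4)],"ang",[round(float(np.degrees(np.arctan2(*(C[(i+1)%4]-C[i])[::-1]))),2) for i in range(4)])
    return C
E
python3 - <<'E'
from h import *
m=vision.camera_model("wrist");im=cv2.imread("pics/w1.png");g=cv2.cvtColor(im,cv2.COLOR_BGR2GRAY).astype(np.float32)
quad(m,g,[(270,199),(364,198),(364,263),(270,264)],.009,True,5)
k=np.zeros(g.shape,np.uint8);k[190:262,148:206]=255*(g[190:262,148:206]<50)
c=max(cv2.findContours(k,0,1)[0],key=cv2.contourArea)[:,0]
print("knob blob",onplane(m,c[:,0],c[:,1],.021,True)[:,:2].min(0),onplane(m,c[:,0],c[:,1],.021,True)[:,:2].max(0))
ys,xs=np.nonzero((g[222:256,155:180]>210));xs+=155;ys+=222
p=onplane(m,xs,ys,.037,True)[:,:2].astype(np.float32);L=cv2.minAreaRect(p*1000);print("line",L,len(xs))
f=cv2.fitLine(p,2,0,.01,.01).ravel();print(f,np.degrees(np.arctan2(f[1],f[0])))
cv2.imwrite("pics/crop2.png",np.vstack([cv2.resize(im[170:280,140:300],(800,550),interpolation=cv2.INTER_NEAREST)]))
E
```

```text
corners [[0.42410001158714294, 0.27639999985694885], [0.4156999886035919, 0.3521000146865845], [0.46959999203681946, 0.35830000042915344], [0.47859999537467957, 0.28220000863075256]]
centre [0.447  0.3172] sides [0.0761, 0.0542, 0.0766, 0.0547] ang [96.34, 6.59, -83.3, -173.93]
knob blob [0.42431843 0.18196223] [0.47097275 0.22371147]
line ((457.0157165527344, 199.437255859375), (18.01722526550293, 2.9467360973358154), 2.190021514892578) 79
[0.9995278  0.03072716 0.4569337  0.19941811] 1.7608136
```

View pics/crop2.png

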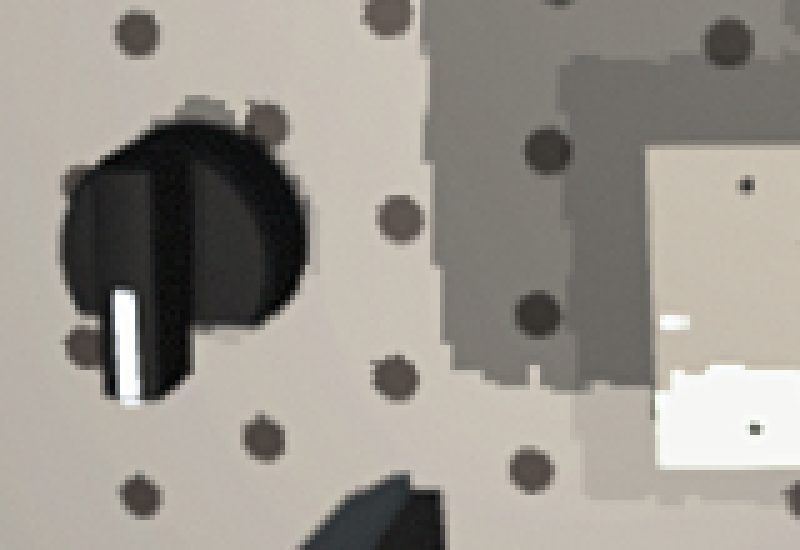

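```bash

python3 -m handwheel '[[[0,0,0],[0,-0.0012,0.03],0.05],[[0,0,0],[0,0,0.03],0.05],[[0,0,0],[0,0,0.02],0.05],[[0,0,0],[0,0,0.009],0.05],[[0,0,0],[0,0,0],0.05]]' 20
python3 -m handwheel '[[[0,0,0],[0,0,0],0.03],[[0,0,0],[0,0,0],0.02],[[0,0,0],[0,0,0],0.02],[[0,0,0],[0,0,0],0.02],[[0,0,0],[0,0,0],0.02]]' 20
python3 -c "
from h import *
delta([.447,.3172,.0105],6.4)"
```

```text
clock: 2.1
tcp_pos: [0.4463, 0.3173, 0.0104]
ee_rot: [-0.001, -0.053, 0.999, -0.001]
ft_force: [0.3, -0.4, 0.6]
width: 0.594
gripper_force: 0.0
clock: 2.6
tcp_pos: [0.4472, 0.3177, 0.0118]
ee_rot: [0.0, -0.053, 0.999, 0.0]
ft_force: [-0.2, -1.1, 0.1]
width: 0.224
gripper_force: 0.0
tcp [0.4472 0.3177 0.0118] turn [ 0.0005  0.0007 -0.0056] shift [ 0.0003 -0.0005  0.0013] shift after turn [ 0.0003 -0.0005  0.0013] F [-0.2 -1.1  0.1] w 0.0204 gf 0.0 t 2.6 j [ 0.6   0.45  1.86  0.    0.83 -1.08]
```

```bash
python3 -c "
from h import *
im=vision.read_camera('wrist');cv2.imwrite('pics/w2.png',im[100:340,160:480])"
```

```text
(no output)
```

View pics/w2.png

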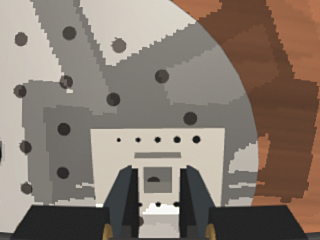

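```bash
python3 - <<'E'
from h import *
m=vision.camera_model("wrist");R=np.array(m["R"]);t=np.array(m["t"]);K=np.array(m["intrinsics"])
T,G,s=pose()
def pr(X):
    c=R@X+t;r=np.arctan2(np.hypot(c[0],c[1]),c[2]);d=c[:2]/np.hypot(c[0],c[1]);return (K[:2,2]+K[0,0]*r*d).round(1)
for off in((0,0,0),(.016,.01,0),(.016,-.01,0),(-.016,.01,0),(.016,.013,0),(.016,-.013,0)):print(off,pr(T+G@np.array(off)))
for z in(.009,.019):
  for dx in(-.013,-.008,.008):
    for dy in (-.013,.013):print(z,dx,dy,pr(np.array([.447+dx,.3172+dy,z])))
E
```

```text
(0, 0, 0) [318.7 275.7]
(0.016, 0.01, 0) [336.6 249.3]
(0.016, -0.01, 0) [300.9 249.4]
(-0.016, 0.01, 0) [335.6 300.4]
(0.016, 0.013, 0) [341.9 249.3]
(0.016, -0.013, 0) [295.5 249.4]
0.009 -0.013 -0.013 [297.6 250.3]
0.009 -0.013 0.013 [343.  254.8]
0.009 -0.008 -0.013 [296.8 258.5]
0.009 -0.008 0.013 [341.9 263. ]
0.009 0.008 -0.013 [294.5 283.8]
0.009 0.008 0.013 [338.4 288. ]
0.019 -0.013 -0.013 [296.6 256.4]
0.019 -0.013 0.013 [344.1 261.1]
0.019 -0.008 -0.013 [295.9 264.9]
0.019 -0.008 0.013 [342.9 269.5]
0.019 0.008 -0.013 [293.5 291.1]
0.019 0.008 0.013 [339.3 295.5]
```

```bash

python3 -m handwheel '[[[0,0,0],[0,0,0],0.0],[[0,0,0],[0,0,0],0.0],[[0,0,0],[0,0,0],0.0]]' 20
python3 -c "
from h import *
delta([.447,.3172,.0105],6.4)
im=vision.read_camera('wrist');cv2.imwrite('pics/w3.png',cv2.resize(im[220:340,240:400],(640,480)))"
```

```text
clock: 2.95
tcp_pos: [0.447, 0.3176, 0.0113]
ee_rot: [-0.0, -0.053, 0.999, 0.0]
ft_force: [-0.4, 0.5, 0.3]
width: 0.009
gripper_force: 0.0
tcp [0.447  0.3176 0.0113] turn [ 0.0001 -0.     -0.0056] shift [ 0.0001 -0.0004  0.0008] shift after turn [ 0.0001 -0.0004  0.0008] F [-0.4  0.5  0.3] w 0.0008 gf 0.0 t 2.95 j [ 0.6   0.45  1.86  0.    0.83 -1.08]
```

View pics/w3.png

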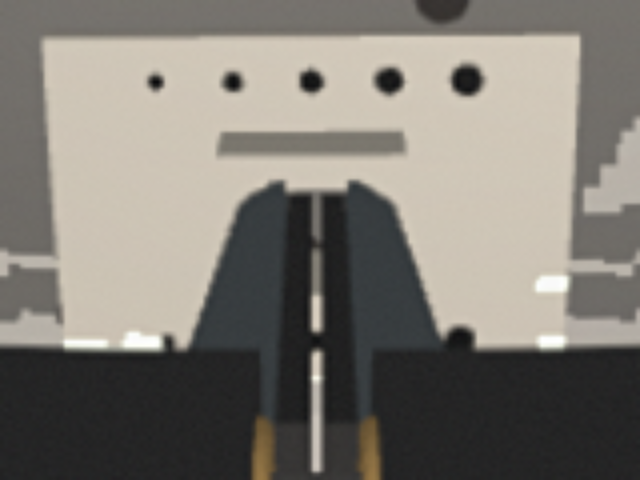

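The fingers closed above the collar, so the real tips sit higher than I assumed. I'll open and feel downwards for the plate's top face.

```bash

python3 -m handwheel '[[[0,0,0],[0,0,0],0.045],[[0,0,0],[0,0,0],0.045],[[0,0,0],[0,0,0],0.045],[[0,0,0],[0,0,0],0.045],[[0,0,0],[0,0,0],0.045]]' 20
python3 -m handwheel '[[[0,0,0],[0,0,0.0015],0.045],[[0,0,0],[0,0,0.0015],0.045],[[0,0,0],[0,0,0],0.045]]'
```

```text
clock: 3.5
tcp_pos: [0.447, 0.3176, 0.0114]
ee_rot: [0.0, -0.053, 0.999, 0.0]
ft_force: [-0.4, -0.4, -0.6]
width: 0.414
gripper_force: 0.0
clock: 3.8
tcp_pos: [0.4468, 0.3175, 0.0081]
ee_rot: [-0.0, -0.053, 0.999, -0.0]
ft_force: [-0.6, -0.6, -0.3]
width: 0.493
gripper_force: 0.0
```

```bash

python3 -m handwheel '[[[0,0,0],[0,0,0.0015],0.045],[[0,0,0],[0,0,0.0015],0.045],[[0,0,0],[0,0,0],0.045]]'
```

```text
clock: 4.1
tcp_pos: [0.4469, 0.3175, 0.0051]
ee_rot: [-0.0, -0.053, 0.999, -0.0]
ft_force: [0.4, 0.6, -0.6]
width: 0.494
gripper_force: 0.0
```

```bash

python3 -m handwheel '[[[0,0,0],[0,0,0.0015],0.045],[[0,0,0],[0,0,0.0015],0.045],[[0,0,0],[0,0,0],0.045]]'; python3 -m handwheel '[[[0,0,0],[0,0,0.001],0.045],[[0,0,0],[0,0,0.001],0.045],[[0,0,0],[0,0,0],0.045]]'
```

```text
clock: 4.4
tcp_pos: [0.4469, 0.3175, 0.0021]
ee_rot: [-0.0, -0.053, 0.999, -0.0]
ft_force: [0.7, 0.1, -0.6]
width: 0.491
gripper_force: 0.0
clock: 4.7
tcp_pos: [0.4469, 0.3176, 0.0002]
ee_rot: [-0.0, -0.053, 0.999, -0.0]
ft_force: [-0.5, 0.1, -0.3]
width: 0.493
gripper_force: 0.0
```

```bash

python3 -m handwheel '[[[0,0,0],[0,0,0],0.015],[[0,0,0],[0,0,0],0.015],[[0,0,0],[0,0,0],0.015],[[0,0,0],[0,0,0],0.015],[[0,0,0],[0,0,0],0.015]]' 10
```

```text
clock: 5.2
tcp_pos: [0.447, 0.3176, 0.0004]
ee_rot: [0.0, -0.053, 0.999, 0.0]
ft_force: [-0.3, -0.2, -0.7]
width: 0.164
gripper_force: 0.0
```

```bash

python3 -m handwheel '[[[0,0,0],[0,0,0],0.045],[[0,0,0],[0,0,0],0.045],[[0,0,0],[0,0,0],0.045],[[0,0,0],[0,0,0],0.045]]' 10
python3 -m handwheel '[[[0,0,0],[0,0,0.0015],0.045],[[0,0,0],[0,0,0.0015],0.045],[[0,0,0],[0,0,0],0.045]]'
python3 -m handwheel '[[[0,0,0],[0,0,0.0015],0.045],[[0,0,0],[0,0,0.0015],0.045],[[0,0,0],[0,0,0],0.045]]'
```

```text
clock: 5.6
tcp_pos: [0.447, 0.3176, 0.0004]
ee_rot: [0.0, -0.053, 0.999, 0.0]
ft_force: [-0.4, -0.0, -0.2]
width: 0.479
gripper_force: 0.0
clock: 5.9
tcp_pos: [0.4468, 0.3175, -0.0029]
ee_rot: [-0.0, -0.053, 0.999, -0.0]
ft_force: [0.6, -0.6, -0.3]
width: 0.494
gripper_force: 0.0
clock: 6.2
tcp_pos: [0.4469, 0.3175, -0.0059]
ee_rot: [-0.0, -0.053, 0.999, -0.0]
ft_force: [-0.8, -0.2, -0.7]
width: 0.491
gripper_force: 0.0
```

```bash

python3 -m handwheel '[[[0,0,0],[0,0,0.001],0.045],[[0,0,0],[0,0,0.001],0.045],[[0,0,0],[0,0,0],0.045]]'
```

```text
clock: 6.5
tcp_pos: [0.4469, 0.3175, -0.0078]
ee_rot: [-0.0, -0.053, 0.999, -0.0]
ft_force: [0.8, -0.4, -0.3]
width: 0.494
gripper_force: 0.0
```

```bash

python3 -m handwheel '[[[0,0,0],[0,0,0.001],0.045],[[0,0,0],[0,0,0.001],0.045],[[0,0,0],[0,0,0],0.045]]'
```

```text
clock: 6.8
tcp_pos: [0.4469, 0.3175, -0.0098]
ee_rot: [-0.0, -0.053, 0.999, -0.0]
ft_force: [0.4, 0.0, 0.2]
width: 0.493
gripper_force: 0.0
```

```bash

python3 -m handwheel '[[[0,0,0],[0,0,0],0.02],[[0,0,0],[0,0,0],0.02],[[0,0,0],[0,0,0],0.02],[[0,0,0],[0,0,0],0.02],[[0,0,0],[0,0,0],0.02]]' 15
python3 -c "
from h import *
im=vision.read_camera('wrist');cv2.imwrite('pics/w4.png',cv2.resize(im[220:340,240:400],(640,480)))"
```

```text
clock: 7.3
tcp_pos: [0.447, 0.3176, -0.0096]
ee_rot: [0.0, -0.053, 0.999, 0.0]
ft_force: [-0.6, -0.2, -0.2]
width: 0.276
gripper_force: 15.0
```

View pics/w4.png

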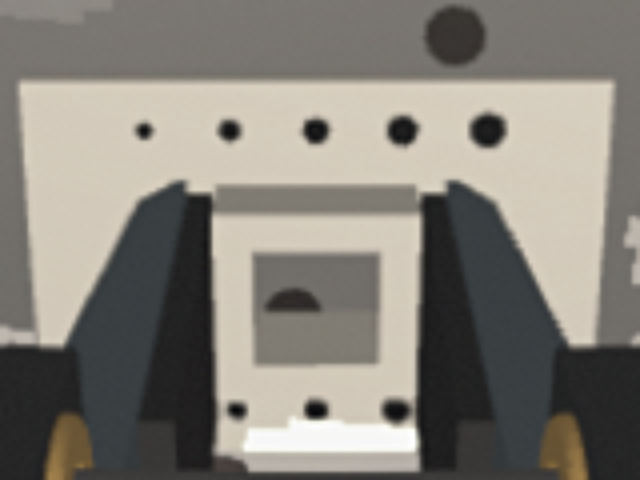

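The collar is gripped: opening about 25 mm, 15 N, and the pads are lined up with the collar. I'll lift and carry the plate to beside the recess, for a look that the held plate doesn't block.

```bash

python3 -m handwheel '[[[0,0,0],[0,0,0],0.015],[[0,0,0],[0,0,-0.0375],0.015],[[0,0,0],[0,0,-0.0375],0.015],[[0,0,0],[0,0,-0.0375],0.015],[[0,0,0],[0,0,-0.0375],0.015]]' 30
python3 -m handwheel '[[[0,0,0],[0.0071,-0.0445,0],0.015],[[0,0,0],[0.0071,-0.0445,0],0.015],[[0,0,0],[0.0071,-0.0445,0],0.015],[[0,0,0],[0.0071,-0.0445,0],0.015],[[0,0,0],[0.0071,-0.0445,0],0.015]]'
python3 -m handwheel '[[[0,0,0],[0.0071,-0.0445,0],0.015],[[0,0,0],[0.0071,-0.0445,0],0.015],[[0,0,0],[0.0071,-0.0445,0],0.015],[[0,0,0],[0.0071,-0.0445,0],0.015],[[0,0,0],[0.0071,-0.0445,0],0.015]]'
python3 -m handwheel '[[[0,0,-0.115],[0,0,0],0.015],[[0,0,0],[0,0,0],0.015],[[0,0,0],[0,0,0],0.015]]'
python3 -c "
from h import *
delta([.425,-.132,.14],13)
im=vision.read_camera('wrist');cv2.imwrite('pics/w5.png',im)"
```

```text
clock: 7.85
tcp_pos: [0.4466, 0.3174, 0.1416]
ee_rot: [-0.0, -0.053, 0.999, -0.0]
ft_force: [0.2, 1.1, -1.0]
width: 0.273
gripper_force: 30.0
clock: 8.35
tcp_pos: [0.4347, 0.091, 0.1403]
ee_rot: [0.0, -0.053, 0.999, 0.0]
ft_force: [-0.0, -0.1, -1.2]
width: 0.274
gripper_force: 30.0
clock: 8.85
tcp_pos: [0.423, -0.1341, 0.1403]
ee_rot: [0.0, -0.053, 0.999, 0.0]
ft_force: [0.5, 0.4, -1.5]
width: 0.271
gripper_force: 30.0
clock: 9.15
tcp_pos: [0.4233, -0.132, 0.1401]
ee_rot: [-0.0, -0.109, 0.994, 0.0]
ft_force: [-0.0, 0.1, -0.9]
width: 0.275
gripper_force: 30.0
tcp [ 0.4233 -0.132   0.1401] turn [ 0.0007 -0.0004 -0.0079] shift [-0.0017 -0.0003  0.0001] shift after turn [-0.0017 -0.0003  0.0001] F [-0.   0.1 -0.9] w 0.0251 gf 29.999704509973526 t 9.15 j [-0.33  0.15  1.92  0.    1.07 -2.12]
```

View pics/w5.png

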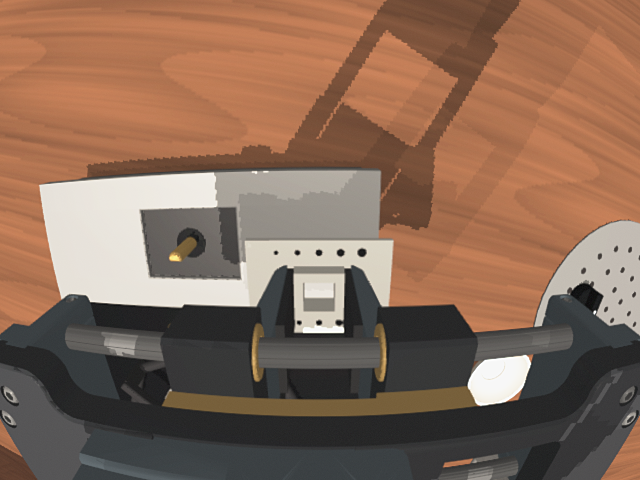

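The recess rim is at about (141,210), (238,207), (241,278), (149,277), with the brass tip near (175,258). The held plate's near edge runs along v≈240, from u=246 to 393. I'll measure the recess and the plate from this one image.

```bash
python3 - <<'E'
from h import *
m=vision.camera_model("wrist");im=cv2.imread("pics/w5.png");g=cv2.cvtColor(im,cv2.COLOR_BGR2GRAY).astype(np.float32)
T,G,s=pose()
C=quad(m,g,[(141,210),(237,207),(240,278),(149,277)],.075,True,5)
c=C.mean(0);print("rel tool",(G.T@np.r_[c-T[:2],0]).round(4))
hsv=cv2.cvtColor(im,cv2.COLOR_BGR2HSV)
k=((hsv[...,1]>110)&(hsv[...,2]>70)).astype(np.uint8);k[:, :150]=0;k[:,225:]=0;k[:220]=0;k[272:]=0
ys,xs=np.nonzero(k);print("brass",xs.min(),xs.max(),ys.min(),ys.max())
sel=ys>ys.max()-9;u,v=xs[sel].mean(),ys[sel].mean();print(u,v,"tip",onplane(m,u,v,.108,True))
# held plate: near edge, left & right edges
z=T[2]+.0126+.006
for n,a,b in(("near",(250,240.5),(390,240.5)),("left",(246,243),(249,300)),("right",(393,243),(391,300))):
    p=edge(g,a,b,.05,.95,4);w=onplane(m,p[:,0],p[:,1],z,True)-T;w=(w@G)
    f=cv2.fitLine(w[:,:2].astype(np.float32),2,0,.001,.001).ravel();print(n,"n",len(p),"mean tool xy",w.mean(0).round(4),"dir",np.degrees(np.arctan2(f[1],f[0])).round(2))
# collar hole top / panel edge for yaw
p=edge(g,(60,184),(200,174),.05,.95,5);w=onplane(m,p[:,0],p[:,1],.075,True)[:,:2].astype(np.float32);f=cv2.fitLine(w,2,0,.001,.001).ravel();print("panel front yaw",np.degrees(np.arctan2(f[1],f[0]))-90)
w=w-c;print("front dist",(w@np.array([np.cos(.2269),np.sin(.2269)])).mean())
E
```

```text
corners [[0.4284999966621399, -0.2736000120639801], [0.4108000099658966, -0.19709999859333038], [0.46700000762939453, -0.1843000054359436], [0.48410001397132874, -0.2612000107765198]]
centre [ 0.4476 -0.229 ] sides [0.0786, 0.0576, 0.0788, 0.057] ang [103.03, 12.81, -77.45, -167.42]
rel tool [-2.300e-03 -1.003e-01 -1.000e-04]
brass 169 196 237 260
177.85925925925926 255.57777777777778 tip [[ 0.44454759 -0.22647915  0.108     ]]
near n 30 mean tool xy [ 0.0275  0.0006 -0.0186] dir 89.92
left n 29 mean tool xy [ 0.0097 -0.0381 -0.0186] dir -0.28
right n 30 mean tool xy [ 0.0099  0.0378 -0.0186] dir -0.27
panel front yaw -167.04233
front dist -0.055079539888289106
```

```bash

python3 -m handwheel '[[[0,0,-0.0025],[-0.0009,-0.025,0],0.015],[[0,0,0],[-0.0009,-0.025,0],0.015],[[0,0,0],[-0.0009,-0.025,0],0.015],[[0,0,0],[0,-0.025,0],0.015],[[0,0,0],[0,0,0],0.015]]'
python3 -m handwheel '[[[0,0,0],[0,0,0],0.015],[[0,0,0],[0,0,0],0.015]]'
python3 -c "
from h import *
delta([.4481,-.2289,.14],12.7)"
```

```text
clock: 9.7
tcp_pos: [0.4498, -0.2307, 0.1403]
ee_rot: [0.0, -0.111, 0.994, -0.001]
ft_force: [0.1, 0.9, -1.1]
width: 0.277
gripper_force: 30.0
clock: 9.9
tcp_pos: [0.4481, -0.2279, 0.1402]
ee_rot: [-0.0, -0.112, 0.994, 0.0]
ft_force: [0.1, 0.2, -1.2]
width: 0.267
gripper_force: 30.0
tcp [ 0.4481 -0.2279  0.1402] turn [ 0.001  -0.0005  0.003 ] shift [ 0.0002 -0.0009  0.0002] shift after turn [ 0.0002 -0.0009  0.0002] F [ 0.1  0.2 -1.2] w 0.0244 gf 29.999754577875137 t 9.9 j [-0.49  0.24  1.8   0.    1.1  -2.29]
```

```bash

python3 -m handwheel '[[[0,0,0.003],[0,-0.0009,0.02],0.015],[[0,0,0],[0,0,0.02],0.015],[[0,0,0],[0,0,0.02],0.015],[[0,0,0],[0,0,0],0.015],[[0,0,0],[0,0,0],0.015]]'
python3 -c "
from h import *
delta([.4481,-.2289,.0574],12.7)"
```

```text
clock: 10.4
tcp_pos: [0.4487, -0.2295, 0.0807]
ee_rot: [-0.0, -0.111, 0.994, 0.0]
ft_force: [-1.1, -0.2, -1.3]
width: 0.272
gripper_force: 30.0
tcp [ 0.4487 -0.2295  0.0807] turn [ 0.0002 -0.     -0.    ] shift [0.0004 0.0007 0.0233] shift after turn [0.0004 0.0007 0.0233] F [-1.1 -0.2 -1.3] w 0.0248 gf 29.999695345759392 t 10.4 j [-0.5   0.31  1.88  0.    0.95 -2.29]
```

```bash

python3 -m handwheel '[[[0,0,0],[0.0002,0.0004,0.008],0.015],[[0,0,0],[0,0,0.007],0.015],[[0,0,0],[0,0,0],0.015],[[0,0,0],[0,0,0],0.015],[[0,0,0],[0,0,0],0.015]]'
python3 -m handwheel '[[[0,0,0],[0,0,0.0015],0.015],[[0,0,0],[0,0,0.0015],0.015],[[0,0,0],[0,0,0],0.015]]'
python3 -c "
from h import *
delta([.4481,-.2289,.0574],12.7)"
```

```text
clock: 10.9
tcp_pos: [0.4485, -0.23, 0.0656]
ee_rot: [0.0, -0.11, 0.994, -0.0]
ft_force: [0.4, 0.9, -0.9]
width: 0.27
gripper_force: 30.0
clock: 11.2
tcp_pos: [0.4481, -0.2298, 0.0621]
ee_rot: [-0.0, -0.11, 0.994, 0.0]
ft_force: [-0.6, -0.2, -0.7]
width: 0.272
gripper_force: 30.0
tcp [ 0.4481 -0.2298  0.0621] turn [ 0.0003 -0.0002 -0.001 ] shift [-0.0002  0.0009  0.0047] shift after turn [-0.0002  0.0009  0.0047] F [-0.6 -0.2 -0.7] w 0.0248 gf 29.99971814453602 t 11.2 j [-0.5   0.33  1.91  0.    0.91 -2.29]
```

```bash

python3 -m handwheel '[[[0,0,0],[0,0.0007,0.001],0.015],[[0,0,0],[0,0,0.001],0.015],[[0,0,0],[0,0,0],0.015],[[0,0,0],[0,0,0],0.015]]'
python3 -m handwheel '[[[0,0,0],[0,0,0.001],0.015],[[0,0,0],[0,0,0],0.015],[[0,0,0],[0,0,0],0.015]]'
python3 -c "
from h import *
delta([.4481,-.2289,.0574],12.7)"
```

```text
clock: 11.6
tcp_pos: [0.4481, -0.2292, 0.0603]
ee_rot: [-0.0, -0.11, 0.994, 0.0]
ft_force: [0.2, 0.4, -1.5]
width: 0.272
gripper_force: 30.0
clock: 11.9
tcp_pos: [0.4481, -0.2292, 0.0593]
ee_rot: [0.0, -0.11, 0.994, 0.0]
ft_force: [0.6, -0.7, -0.4]
width: 0.276
gripper_force: 30.0
tcp [ 0.4481 -0.2292  0.0593] turn [ 0.0001  0.     -0.0009] shift [-0.0001  0.0003  0.0019] shift after turn [-0.0001  0.0003  0.0019] F [ 0.6 -0.7 -0.4] w 0.0251 gf 29.999743849039078 t 11.9 j [-0.5   0.33  1.91  0.    0.9  -2.29]
```

Already below deck level by 3 mm without resistance, so the plate is entering the recess. I'll continue to the floor.

```bash

python3 -m handwheel '[[[0,0,0],[0,0.0002,0.001],0.015],[[0,0,0],[0,0,0],0.015],[[0,0,0],[0,0,0],0.015]]'
python3 -m handwheel '[[[0,0,0],[0,0,0.001],0.015],[[0,0,0],[0,0,0],0.015],[[0,0,0],[0,0,0],0.015]]'
python3 -m handwheel '[[[0,0,0],[0,0,0.0007],0.015],[[0,0,0],[0,0,0],0.015],[[0,0,0],[0,0,0],0.015]]'
```

```text
clock: 12.2
tcp_pos: [0.448, -0.229, 0.0583]
ee_rot: [-0.0, -0.11, 0.994, 0.0]
ft_force: [0.1, 0.2, -1.2]
width: 0.274
gripper_force: 30.0
clock: 12.5
tcp_pos: [0.4482, -0.229, 0.0574]
ee_rot: [0.0, -0.11, 0.994, -0.0]
ft_force: [0.2, -0.9, -0.5]
width: 0.274
gripper_force: 30.0
clock: 12.8
tcp_pos: [0.4482, -0.2291, 0.0573]
ee_rot: [0.0, -0.11, 0.994, -0.0]
ft_force: [-2.2, 0.3, 5.2]
width: 0.276
gripper_force: 30.0
```

```bash

python3 -m handwheel '[[[0,0,0],[0,0,-0.0005],0.015],[[0,0,0],[0,0,0],0.05],[[0,0,0],[0,0,0],0.05],[[0,0,0],[0,0,0],0.05],[[0,0,0],[0,0,0],0.05]]' 20
python3 -m handwheel '[[[0,0,0],[0,0,-0.01],0.05],[[0,0,0],[0,0,-0.03],0.05],[[0,0,0],[0,0,-0.03],0.05],[[0,0,0],[0,0,-0.03],0.05],[[0,0,0],[0,0.0,0],0.05]]'
python3 -c "
from h import *
delta([.4481,-.2289,.16],12.7)
m=vision.camera_model('wrist');im=vision.read_camera('wrist');cv2.imwrite('pics/w6.png',im)
R=np.array(m['R']);t=np.array(m['t']);K=np.array(m['intrinsics'])
h=np.radians(12.8);a=np.array([np.cos(h),np.sin(h)]);b=np.array([-a[1],a[0]]);c=np.array([.4476,-.229])
for hx,hy,z in((.027,.038,.076),(.0285,.0395,.075)):
  for sx,sy in((-1,-1),(-1,1),(1,1),(1,-1)):
    X=R@np.r_[c+sx*hx*a+sy*hy*b,z]+t;r=np.arctan2(np.hypot(X[0],X[1]),X[2]);print((K[:2,2]+K[0,0]*r*X[:2]/np.hypot(X[0],X[1])).round(1))
cv2.imwrite('pics/w6c.png',cv2.resize(im[150:300,220:420],(800,600)))
"
```

```text
clock: 13.3
tcp_pos: [0.448, -0.229, 0.0569]
ee_rot: [-0.0, -0.11, 0.994, 0.0]
ft_force: [1.0, 0.2, -0.2]
width: 0.548
gripper_force: 0.0
clock: 13.8
tcp_pos: [0.4508, -0.2305, 0.162]
ee_rot: [0.004, -0.11, 0.994, -0.003]
ft_force: [-0.2, -0.5, 0.7]
width: 0.547
gripper_force: 0.0
tcp [ 0.4508 -0.2305  0.162 ] turn [-0.0065  0.0075 -0.0009] shift [0.0023 0.0022 0.0019] shift after turn [0.0023 0.0022 0.002 ] F [-0.2 -0.5  0.7] w 0.0499 gf 0.0 t 13.8 j [-0.5   0.23  1.77  0.    1.14 -2.29]
[273.2 195.7]
[371.1 195.6]
[368.6 260.6]
[275.7 260.7]
[271.4 193.6]
[372.9 193.5]
[370.2 261.9]
[274.1 262. ]
```

View pics/w6c.png

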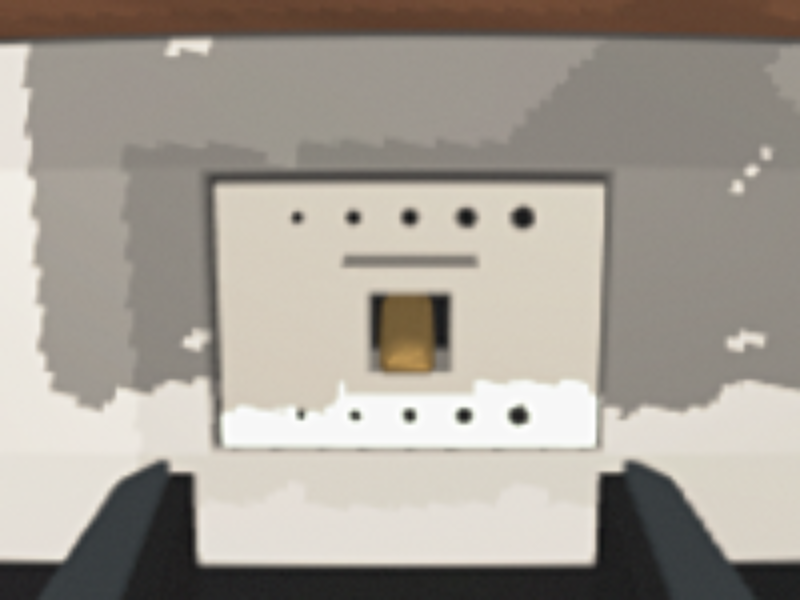

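The plate sits square in the recess: its corners agree with the prediction to about 1 px, the gap is even all round, and the brass spindle shows through the hole. Picture views are used up, so from here on I measure numerically. Next is the knob.

```bash

python3 -m handwheel '[[[0,0,0],[-0.0091,0.042,0],0.07],[[0,0,0],[-0.0091,0.042,0],0.07],[[0,0,0],[-0.0091,0.042,0],0.07],[[0,0,0],[-0.0091,0.042,0],0.07],[[0,0,0],[-0.0091,0.042,0],0.07]]' 20
python3 -m handwheel '[[[0,0,0],[-0.0091,0.042,0],0.07],[[0,0,0],[-0.0091,0.042,0],0.07],[[0,0,0],[-0.0091,0.042,0],0.07],[[0,0,0],[-0.0091,0.042,0],0.07],[[0,0,0],[-0.0091,0.042,0],0.07]]' 20
python3 -m handwheel '[[[0,0,0.0935],[0,0,0.03],0.07],[[0,0,0.0935],[0,0,0.03],0.07],[[0,0,0],[0,0,0],0.07],[[0,0,0],[0,0,0],0.07],[[0,0,0],[0,0,0],0.07]]' 20
python3 - <<'E'
from h import *
delta([.447,.1995,.1],2.0)
m=vision.camera_model("wrist");im=vision.read_camera("wrist");cv2.imwrite("pics/k1.png",im)
g=cv2.cvtColor(im,cv2.COLOR_BGR2GRAY);T,G,s=pose()
k=(g>170).astype(np.uint8);k[:, :260]=0;k[:,380:]=0;k[:180]=0;k[300:]=0
n,lab,st,ce=cv2.connectedComponentsWithStats(k)
for i in range(1,n):
    if 15<st[i,4]<3000:
        ys,xs=np.nonzero(lab==i);p=onplane(m,xs,ys,.037,True)
        r=cv2.minAreaRect((p[:,:2]*1000).astype(np.float32));print(st[i],np.round(r[0],1),np.round(r[1],1),round(r[2],1),"rel tool",((p.mean(0)-T)@G).round(4))
d=(g<60).astype(np.uint8);d[:, :260]=0;d[:,380:]=0;d[:150]=0;d[300:]=0
n,lab,st,ce=cv2.connectedComponentsWithStats(d)
for i in range(1,n):
    if st[i,4]>150:print("dark",st[i])
print(g[180:290:5,270:366:4])
E
```

```text
clock: 14.35
tcp_pos: [0.4453, -0.0125, 0.1562]
ee_rot: [-0.001, -0.11, 0.994, 0.0]
ft_force: [1.2, 0.9, 0.9]
width: 0.765
gripper_force: 0.0
clock: 14.85
tcp_pos: [0.4438, 0.2022, 0.1561]
ee_rot: [-0.001, -0.11, 0.994, -0.0]
ft_force: [0.6, -0.0, -0.4]
width: 0.774
gripper_force: 0.0
clock: 15.35
tcp_pos: [0.4458, 0.2008, 0.0983]
ee_rot: [0.001, -0.017, 1.0, 0.0]
ft_force: [-0.6, -0.2, -0.1]
width: 0.769
gripper_force: 0.0
tcp [0.4458 0.2008 0.0983] turn [ 0.0008  0.0018 -0.0005] shift [-0.0011 -0.0013 -0.0017] shift after turn [-0.0011 -0.0013 -0.0017] F [-0.6 -0.2 -0.1] w 0.0701 gf 0.0 t 15.35 j [ 0.4   0.26  1.89  0.    0.98 -1.21]
dark [ 286  205   55   63 1922]
[[120 119 119 120 120 119 120 119 120 120 121 120 121 122 122 123 124 123
  124 125 125 126  77 121]
 [119 119 119 119 120 119 119 122 114 122 120 120 122 122 122 121 122 122
  123 122 124  76  59  59]
 [119 119 119 119 118 120 119  64  58  56 121 120 120 120 121 120 120 122
  120 123 122 124 118 125]
 [117 118 118 118 118 119 119 117  78 119 118 119 121 119 122 120 121 121
  122 120 122 122 123 123]
 [117 117 117 117 11
[... 1098 characters left out ...]
90 191 192  84  84 189 191 190 191  30 172 117  36 193 191 192 191
  190 189 191 132  85 170]
 [188 189 190 190 116  82 190 190 190 191  43 217 149  38 192 189 190 190
  189 190 190  92  82 114]
 [189 189 189 192 190 188 187 188 188 189  39 247 183  42 205 205 206 207
  190 189 188 188 191 189]
 [204 203 203 204 204 203 205 204 205 205 206 217 204 205 116  84 190 203
  204 187 189 189 188 189]
 [202 204 204 204 203 203 203 201 202 202 202 203 202 203  90  82 186 203
  202 193 188 189 188 189]
 [203 202 202 201 202 201 201 201 202 200 203 202 202 202 203 202 201 201
  201 202 201 187 187 188]
 [201 201 201 200 202 201 203  80  81 202 199 200 201 200 201 201 201 201
  200 201 202 200 200 201]]
```

```bash
python3 - <<'E'
from h import *
m=vision.camera_model("wrist");g=cv2.imread("pics/k1.png",0).astype(np.float32);T,G,s=pose()
def q(n,a,b,z,w=5):
    p=edge(g,a,b,0,1,w);x=onplane(m,p[:,0],p[:,1],z,True);f=cv2.fitLine(x[:,:2].astype(np.float32),2,0,.001,.001).ravel();print(n,len(p),p.mean(0).round(1),x.mean(0).round(4),np.degrees(np.arctan2(f[1],f[0])).round(2));return x.mean(0)
L=q("barL",(309.5,253),(309.5,265),.037,4);R=q("barR",(325,253),(325,265),.037,4)
E=q("end",(311,268),(323,268),.037,5)
bl=q("bodyL",(293.5,226),(293.5,238),.021,5);br=q("bodyR",(340.5,226),(340.5,238),.021,5)
bt=q("bodyNear",(313,207),(321,207),.012,5)
k=(g>150)&(np.indices(g.shape)[0]>240)
sub=np.zeros_like(k);sub[236:268,312:322]=1
ys,xs=np.nonzero(sub&(g>110));p=onplane(m,xs,ys,.037,True)
f=cv2.fitLine(p[:,:2].astype(np.float32),2,0,.001,.001).ravel();print("line",f,np.degrees(np.arctan2(f[1],f[0])),p.min(0),p.max(0))
E
```

```text
barL 17 [308.9 256.3] [0.457  0.1941 0.037 ] -0.63
barR 30 [322.8 259. ] [0.4588 0.2044 0.037 ] 2.14
end 30 [317.  267.8] [0.466  0.2004 0.037 ] -85.49
bodyL 30 [291.8 232. ] [0.4435 0.1802 0.021 ] -4.32
bodyR 30 [340.6 232. ] [0.4422 0.2177 0.021 ] 8.79
bodyNear 30 [317.  208.4] [0.4262 0.1991 0.012 ] 89.0
line [0.9997438  0.02263268 0.45726323 0.19914298] 1.2968676 [0.44877552 0.19693544 0.037     ] [0.46544415 0.20112361 0.037     ]
```

```bash

python3 -m handwheel '[[[0,0,0.002],[-0.0008,-0.0018,0.035],0.03],[[0,0,0],[0,0,0.033],0.03],[[0,0,0],[0,0,0],0.03],[[0,0,0],[0,0,0],0.03],[[0,0,0],[0,0,0],0.03]]' 20
python3 -m handwheel '[[[0,0,0],[0,0,0],0.03],[[0,0,0],[0,0,0],0.03]]'
python3 -c "
from h import *
delta([.4467,.199,.006],1.8)"
```

```text
clock: 15.9
tcp_pos: [0.4475, 0.1996, 0.0311]
ee_rot: [0.002, -0.016, 1.0, 0.001]
ft_force: [-1.0, -0.2, -0.5]
width: 0.361
gripper_force: 0.0
clock: 16.1
tcp_pos: [0.4466, 0.1993, 0.0304]
ee_rot: [0.001, -0.016, 1.0, 0.001]
ft_force: [-0.3, 0.2, -0.3]
width: 0.329
gripper_force: 0.0
tcp [0.4466 0.1993 0.0304] turn [0.001  0.0024 0.0003] shift [-0.     -0.0004  0.0244] shift after turn [-0.0001 -0.0003  0.0244] F [-0.3  0.2 -0.3] w 0.03 gf 0.0 t 16.1 j [ 0.4   0.35  1.98  0.    0.81 -1.21]
```

```bash

python3 -m handwheel '[[[0.001,0.0022,0],[0,-0.0003,0.015],0.03],[[0,0,0],[0,0,0.009],0.03],[[0,0,0],[0,0,0],0.03],[[0,0,0],[0,0,0],0.03]]'
python3 -m handwheel '[[[0,0,0],[0,0,0.001],0.03],[[0,0,0],[0,0,0.001],0.03],[[0,0,0],[0,0,0],0.03]]'
python3 -m handwheel '[[[0,0,0],[0,0,0.001],0.03],[[0,0,0],[0,0,0],0.03]]'
python3 -m handwheel '[[[0,0,0],[0,0,0.001],0.03],[[0,0,0],[0,0,0],0.03]]'
```

```text
clock: 16.5
tcp_pos: [0.4458, 0.1987, 0.0052]
ee_rot: [-0.001, -0.016, 1.0, -0.001]
ft_force: [-0.5, -0.3, 1.0]
width: 0.33
gripper_force: 0.0
clock: 16.8
tcp_pos: [0.4458, 0.1987, 0.0033]
ee_rot: [-0.001, -0.016, 1.0, -0.0]
ft_force: [0.5, 0.8, -0.2]
width: 0.33
gripper_force: 0.0
clock: 17.0
tcp_pos: [0.4458, 0.1987, 0.0021]
ee_rot: [-0.001, -0.016, 1.0, -0.0]
ft_force: [-1.1, 0.6, -0.1]
width: 0.332
gripper_force: 0.0
clock: 17.2
tcp_pos: [0.4457, 0.1986, 0.001]
ee_rot: [-0.001, -0.016, 1.0, -0.001]
ft_force: [-0.3, -0.2, 0.5]
width: 0.327
gripper_force: 0.0
```

```bash

python3 -m handwheel '[[[0,0,0],[-0.0008,0,0.001],0.03],[[0,0,0],[0,0,0],0.03]]'
python3 -m handwheel '[[[0,0,0],[0,0,0.001],0.03],[[0,0,0],[0,0,0],0.03]]'
python3 -m handwheel '[[[0,0,0],[0,0,0.001],0.03],[[0,0,0],[0,0,0],0.03]]'
```

```text
clock: 17.4
tcp_pos: [0.4466, 0.1987, 0.0]
ee_rot: [-0.001, -0.016, 1.0, -0.0]
ft_force: [0.2, 0.2, -0.4]
width: 0.329
gripper_force: 0.0
clock: 17.6
tcp_pos: [0.4465, 0.1986, -0.001]
ee_rot: [-0.001, -0.016, 1.0, -0.001]
ft_force: [-1.4, 0.0, 0.0]
width: 0.33
gripper_force: 0.0
clock: 17.8
tcp_pos: [0.4464, 0.1986, -0.002]
ee_rot: [-0.001, -0.016, 1.0, -0.001]
ft_force: [-0.1, 0.3, 0.5]
width: 0.33
gripper_force: 0.0
```

```bash

python3 -m handwheel '[[[0,0,0],[0,0,0.001],0.03],[[0,0,0],[0,0,0],0.03]]'
python3 -m handwheel '[[[0,0,0],[0,0,0],0.0],[[0,0,0],[0,0,0],0.0],[[0,0,0],[0,0,0],0.0],[[0,0,0],[0,0,0],0.0],[[0,0,0],[0,0,0],0.0]]' 45
python3 -m handwheel '[[[0,0,0],[0,0,0],0.0]]' 45
python3 -c "
from h import *
delta([.4467,.199,.006],1.8)"
```

```text
clock: 18.0
tcp_pos: [0.4464, 0.1987, -0.003]
ee_rot: [-0.001, -0.016, 1.0, -0.001]
ft_force: [-0.2, 0.0, -0.5]
width: 0.328
gripper_force: 0.0
clock: 18.5
tcp_pos: [0.4466, 0.1987, -0.0028]
ee_rot: [-0.001, -0.016, 1.0, -0.0]
ft_force: [0.2, -0.0, -0.9]
width: 0.118
gripper_force: 45.0
clock: 18.6
tcp_pos: [0.4466, 0.1987, -0.0028]
ee_rot: [-0.001, -0.016, 1.0, -0.0]
ft_force: [-0.0, 1.9, -0.6]
width: 0.118
gripper_force: 45.0
tcp [ 0.4466  0.1987 -0.0028] turn [-0.0009 -0.0021  0.0003] shift [-0.0001  0.0003 -0.0088] shift after turn [-0.0001  0.0003 -0.0088] F [-0.   1.9 -0.6] w 0.0107 gf 44.99866604804993 t 18.6 j [ 0.4   0.4   2.01 -0.    0.74 -1.21]
```

```bash

python3 -m handwheel '[[[0,0,0],[0,0,-0.038],0.0],[[0,0,0],[0,0,-0.038],0.0],[[0,0,0],[0,0,-0.038],0.0],[[0,0,0],[0,0,-0.038],0.0],[[0,0,0],[0,0,0],0.0]]' 45
python3 -m handwheel '[[[0,0,0],[0.0012,-0.0428,0],0.0],[[0,0,0],[0.0012,-0.0428,0],0.0],[[0,0,0],[0.0012,-0.0428,0],0.0],[[0,0,0],[0.0012,-0.0428,0],0.0],[[0,0,0],[0.0012,-0.0428,0],0.0]]'
python3 -m handwheel '[[[0,0,0],[0.0012,-0.0428,0],0.0],[[0,0,0],[0.0012,-0.0428,0],0.0],[[0,0,0],[0.0012,-0.0428,0],0.0],[[0,0,0],[0.0012,-0.0428,0],0.0],[[0,0,0],[0.0012,-0.0428,0],0.0]]'
python3 -m handwheel '[[[0,0,-0.096],[0,0,0],0.0],[[0,0,-0.096],[0,0,0],0.0],[[0,0,0],[0,0,0],0.0],[[0,0,0],[0,0,0],0.0],[[0,0,0],[0,0,0],0.0]]'
python3 -c "
from h import *
delta([.4476,-.229,.13],12.8)"
```

```text
clock: 19.1
tcp_pos: [0.4503, 0.2002, 0.1543]
ee_rot: [0.004, -0.016, 1.0, 0.002]
ft_force: [0.4, -0.2, -0.9]
width: 0.119
gripper_force: 45.0
clock: 19.6
tcp_pos: [0.4467, -0.0168, 0.1484]
ee_rot: [-0.002, -0.016, 1.0, -0.0]
ft_force: [0.7, -0.4, -0.5]
width: 0.118
gripper_force: 45.0
clock: 20.1
tcp_pos: [0.4475, -0.2308, 0.1485]
ee_rot: [-0.002, -0.016, 1.0, 0.0]
ft_force: [0.6, -0.2, -0.2]
width: 0.113
gripper_force: 45.0
clock: 20.6
tcp_pos: [0.4483, -0.2289, 0.1492]
ee_rot: [-0.001, -0.111, 0.994, -0.0]
ft_force: [0.6, -0.1, -0.7]
width: 0.116
gripper_force: 45.0
tcp [ 0.4483 -0.2289  0.1492] turn [-0.     -0.0028 -0.0005] shift [0.0006 0.0001 0.0192] shift after turn [0.0007 0.0001 0.0192] F [ 0.6 -0.1 -0.7] w 0.0106 gf 44.99853551387787 t 20.6 j [-0.49  0.24  1.78 -0.    1.12 -2.29]
```

```bash

python3 -m handwheel '[[[0,0,0],[0.0003,0,0.02],0.0],[[0,0,0],[0,0,0.02],0.0],[[0,0,0],[0,0,0.003],0.0],[[0,0,0],[0,0,0],0.0],[[0,0,0],[0,0,0],0.0]]' 60
python3 -m handwheel '[[[0,0,0],[0,0,0],0.0],[[0,0,0],[0,0,0],0.0]]'
python3 -c "
from h import *
delta([.448,-.229,.1022],12.8)"
```

```text
clock: 21.1
tcp_pos: [0.4488, -0.2296, 0.1074]
ee_rot: [-0.0, -0.112, 0.994, -0.001]
ft_force: [0.4, 0.1, -0.6]
width: 0.116
gripper_force: 60.0
clock: 21.3
tcp_pos: [0.4485, -0.2297, 0.1073]
ee_rot: [-0.0, -0.112, 0.994, -0.001]
ft_force: [-0.2, 0.3, -1.5]
width: 0.114
gripper_force: 60.0
tcp [ 0.4485 -0.2297  0.1073] turn [-0.0015 -0.0011  0.0002] shift [0.0004 0.0008 0.0051] shift after turn [0.0004 0.0008 0.0051] F [-0.2  0.3 -1.5] w 0.0104 gf 59.998658895492554 t 21.3 j [-0.49  0.28  1.85 -0.    1.02 -2.29]
```

```bash

python3 -m handwheel '[[[0,0,0],[0.0004,0.0007,0.002],0.0],[[0,0,0],[0,0,0.0015],0.0],[[0,0,0],[0,0,0],0.0],[[0,0,0],[0,0,0],0.0]]'
python3 -m handwheel '[[[0,0,0],[0,0,0.0015],0.0],[[0,0,0],[0,0,0.0015],0.0],[[0,0,0],[0,0,0],0.0]]'
python3 -m handwheel '[[[0,0,0],[0,0,0.001],0.0],[[0,0,0],[0,0,0.001],0.0],[[0,0,0],[0,0,0],0.0]]'
python3 -c "
from h import *
delta([.448,-.229,.0872],12.8)"
```

```text
clock: 21.7
tcp_pos: [0.4474, -0.2288, 0.103]
ee_rot: [-0.001, -0.112, 0.994, -0.0]
ft_force: [-0.3, -0.0, -0.1]
width: 0.115
gripper_force: 60.0
clock: 22.0
tcp_pos: [0.4474, -0.2288, 0.0998]
ee_rot: [-0.001, -0.112, 0.994, -0.0]
ft_force: [-0.4, -0.6, -0.4]
width: 0.113
gripper_force: 60.0
clock: 22.3
tcp_pos: [0.4474, -0.2291, 0.098]
ee_rot: [-0.001, -0.112, 0.994, -0.001]
ft_force: [-1.2, -1.0, -0.0]
width: 0.117
gripper_force: 60.0
tcp [ 0.4474 -0.2291  0.098 ] turn [-0.0009 -0.0027  0.0005] shift [-0.0007 -0.      0.0108] shift after turn [-0.0006 -0.0001  0.0108] F [-1.2 -1.  -0. ] w 0.0107 gf 59.99958157539368 t 22.3 j [-0.49  0.29  1.86 -0.    1.   -2.29]
```

It's already 4 mm onto the spindle with no axial force, so the flats match. I'll continue to home.

```bash

python3 -m handwheel '[[[0,0,0],[-0.0003,0,0.002],0.0],[[0,0,0],[0,0,0.002],0.0],[[0,0,0],[0,0,0],0.0]]'
python3 -m handwheel '[[[0,0,0],[0,0,0.002],0.0],[[0,0,0],[0,0,0.002],0.0],[[0,0,0],[0,0,0],0.0]]'
python3 -m handwheel '[[[0,0,0],[0,0,0.0015],0.0],[[0,0,0],[0,0,0.0015],0.0],[[0,0,0],[0,0,0],0.0]]'
python3 -c "
from h import *
delta([.448,-.229,.0872],12.8)"
```

```text
clock: 22.6
tcp_pos: [0.4475, -0.2291, 0.0938]
ee_rot: [-0.001, -0.112, 0.994, -0.001]
ft_force: [-1.9, -2.4, -0.8]
width: 0.116
gripper_force: 60.0
clock: 22.9
tcp_pos: [0.4475, -0.2291, 0.0898]
ee_rot: [-0.001, -0.112, 0.994, -0.001]
ft_force: [-2.3, -3.5, -0.8]
width: 0.112
gripper_force: 60.0
clock: 23.2
tcp_pos: [0.4475, -0.2292, 0.0871]
ee_rot: [-0.001, -0.112, 0.994, -0.001]
ft_force: [-3.8, -4.6, 1.8]
width: 0.112
gripper_force: 60.0
tcp [ 0.4475 -0.2292  0.0871] turn [-0.001  -0.0029  0.0006] shift [-0.0005  0.     -0.0001] shift after turn [-0.0005  0.0001 -0.0001] F [-3.8 -4.6  1.8] w 0.0102 gf 60.00053286552429 t 23.2 j [-0.49  0.3   1.87 -0.    0.97 -2.29]
```

```bash

python3 -m handwheel '[[[0,0,0],[0.0004,-0.0005,0.001],0.0],[[0,0,0],[0,0,0.001],0.0],[[0,0,0],[0,0,0],0.0]]'
python3 -m handwheel '[[[0,0,0],[0,0,0.001],0.0],[[0,0,0],[0,0,0.0008],0.0],[[0,0,0],[0,0,0],0.0]]'
python3 -c "
from h import *
delta([.448,-.229,.0822],12.8)"
```

```text
clock: 23.5
tcp_pos: [0.4476, -0.2293, 0.0853]
ee_rot: [-0.001, -0.112, 0.994, -0.0]
ft_force: [-4.0, -1.0, 5.3]
width: 0.117
gripper_force: 60.0
clock: 23.8
tcp_pos: [0.4476, -0.2293, 0.0837]
ee_rot: [-0.001, -0.112, 0.994, -0.0]
ft_force: [-4.2, -1.8, 7.5]
width: 0.116
gripper_force: 60.0
tcp [ 0.4476 -0.2293  0.0837] turn [-0.0005 -0.002   0.0003] shift [-0.0005  0.0002  0.0015] shift after turn [-0.0005  0.0002  0.0015] F [-4.2 -1.8  7.5] w 0.0106 gf 60.00270366668701 t 23.8 j [-0.5   0.3   1.88 -0.    0.96 -2.29]
```

```bash

python3 -m handwheel '[[[0,0,0],[0.0004,-0.0002,0.0008],0.0],[[0,0,0],[0,0,0.0007],0.0],[[0,0,0],[0,0,0],0.0]]'
python3 -m handwheel '[[[0,0,0],[0,0,0.0005],0.0],[[0,0,0],[0,0,0],0.0],[[0,0,0],[0,0,0],0.0]]'
python3 -m handwheel '[[[0,0,0],[0,0,0],0.0],[[0,0,0],[0,0,0],0.0],[[0,0,0],[0,0,0],0.0]]'
python3 -c "
from h import *
delta([.448,-.229,.0822],12.8)"
```

```text
clock: 24.1
tcp_pos: [0.4476, -0.2294, 0.0825]
ee_rot: [-0.001, -0.111, 0.994, -0.0]
ft_force: [-2.2, -0.1, 8.0]
width: 0.115
gripper_force: 60.0
clock: 24.4
tcp_pos: [0.4476, -0.2294, 0.0822]
ee_rot: [-0.0, -0.111, 0.994, -0.0]
ft_force: [-2.8, -1.3, 8.2]
width: 0.115
gripper_force: 60.0
clock: 24.7
tcp_pos: [0.4476, -0.2293, 0.0822]
ee_rot: [-0.0, -0.111, 0.994, -0.0]
ft_force: [-2.9, -1.3, 9.2]
width: 0.111
gripper_force: 60.0
tcp [ 0.4476 -0.2293  0.0822] turn [-0.0004 -0.001   0.    ] shift [-0.0005  0.0003 -0.    ] shift after turn [-0.0005  0.0003 -0.    ] F [-2.9 -1.3  9.2] w 0.0101 gf 60.003435015678406 t 24.7 j [-0.5   0.3   1.88 -0.    0.96 -2.29]
```

```bash

python3 -m handwheel '[[[0,0,0],[0,0,0.0006],0.0],[[0,0,0],[0,0,0],0.0],[[0,0,0],[0,0,0],0.0]]'
python3 -m handwheel '[[[0,0,0],[0,0,0.0005],0.0],[[0,0,0],[0,0,0],0.0],[[0,0,0],[0,0,0],0.0]]'
```

```text
clock: 25.0
tcp_pos: [0.4476, -0.2294, 0.0818]
ee_rot: [-0.0, -0.111, 0.994, -0.0]
ft_force: [-3.6, -0.4, 10.7]
width: 0.118
gripper_force: 60.0
clock: 25.3
tcp_pos: [0.4477, -0.2294, 0.0817]
ee_rot: [-0.0, -0.111, 0.994, -0.0]
ft_force: [-3.8, 0.2, 13.5]
width: 0.112
gripper_force: 60.0
```

The force climbs steeply (10.7 to 13.5 N) with almost no travel at the predicted height, so the spindle is at its stop.

```bash
python3 -c "
from h import *
print(arm.finish_job())"
```

```text
the job is handed in; nothing more can be done
None
```

Job handed in at about 25 s with no verdict returned: the trim plate is seated and let go, and the knob is on the spindle flat to flat, held at 60 N grip and pressed to the valve's stop at about 13.5 N; the dish, jug and steamer were never approached.

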